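# Pack a puzzle canister: clamp, fill, start the screw plug, drive it home, unclamp

## Task

Pack the wooden puzzle: push the toggle clamp's handle past centre so the canister is locked down, and put every loose chunky puzzle piece into the canister. Then set the screw plug in the mouth so that it rests on top of the thread (not straight in at the thread start), turn it backward (anticlockwise from above) until it drops into the thread start, and drive it forward (clockwise) without cross-threading until it is fully home, with the clamp still locked. Last, throw the clamp open again, leaving the canister in its nest and the other things on the table where they are.

Things in the scene. Friction and masses are not known exactly. Their poses are not given: they have to be found in the camera images.
- fixture: Plywood board fixed to the table, spanning x -90..82, y -75..175 mm, 12 mm thick, with a nest of low rails (tops at 22 mm) for the canister. Origin on the table under the canister's axis, z up. The toggle clamp stands in a line along y at x = -50 mm: spindle at y = 0, bar pivot at y = 90, handle pivot at y = 120 mm; bar top 55 mm above the table when locked.
- clamp_handle (a joint): Clamp handle (rad). 0 open (leans 36 deg toward fixture +y, bar raised); grows as it is pushed toward fixture -y; upright 0.63; over-centre 0.95; end stop 1.06 = locked (leans 25 deg toward -y, spindle on the canister's foot). Released below 0.95 it springs back to 0; beyond, it snaps to 1.06 and stays. Up to about 12 N at the ball. Pushed back toward +y past 0.95 it springs open.
- handle_ball (a point): Centre of the black ball (24 mm) ending the clamp handle, 95 mm from its pivot; rod below it 12 mm thick. Swings on an arc in the fixture's y-z plane (push along the arc): open 56 mm to +y of the pivot and 127 mm above the table; upright 145 mm; locked 40 mm to -y and 136 mm above the table.
- handle_pivot (a point): Pivot of the clamp handle, 50 mm above the table; fixed to the fixture, axes as the fixture's.
- canister: Octagonal wooden canister, 70 mm across outside, 60 inside, on a foot plate 110 x 84 x 10 mm loose in the nest. Origin at the foot's underside on the axis (12 mm above the table), z up, x as the fixture's. Rim at z = 92 mm, inner floor at 10 mm. Two-start thread of wooden ridges inside the mouth, 46 mm clear between them, everything repeated at 180 deg (see points).
- canister_rim (a point): Centre of the mouth at rim height. Clockwise (from above) of each thread start the ridge top slopes from 8 to 13.5 mm below the rim, up to a stop wall (top 4 mm below the rim) 147 to 164 deg clockwise of the start. Under the ridge a channel leads clockwise, 5 mm down over 86 deg, to its end stop, where the plug's flange meets the rim.
- thread_start (a point): One of the two thread starts, at the rim on the canister's +x side, with a brass dot (the other is across the mouth, on -x): gap 32 deg wide. Just anticlockwise of it is the stop wall. A plug turned backward (anticlockwise) on the ridge top climbs up to 5 mm, drops about 11 mm into the start and meets that wall; free play there about 8 deg either way.
- plug: Wooden screw plug, upright. Origin at the centre of its shaft's underside, z up. Shaft 43 mm diameter (nose 34, 3 mm high); two lugs on local +x and -x to radius 27.5, 7 mm wide, at z 8 to 13 mm; flange 72 mm diameter, z 33 to 39. Its height in the canister's frame: 70 to 75 mm on the ridge tops, 80 on the stop walls, 64 dropped in the start, 59 to 60 home. About 0.14 kg.
- plug_grip (a point): Centre of the plug's grip bar, 53 mm above the plug's origin. Bar 54 mm long along the plug's x, 12 mm wide along y, from 39 to 67 mm above the origin; it points to the lugs. In a thread start the bar lies along the canister's x; home, it is turned 75 to 90 deg clockwise from there.
- glue: Bystander: white glue bottle, 48 mm diameter, 100 mm tall; origin at its base.
- tin: Bystander: closed metal tin, 66 mm diameter, 60 mm tall; origin at its base. It and the plug may swap places.
- phone: Bystander: black phone lying flat, 150 x 72 x 9 mm.
- mug: Bystander: white mug, 76 mm diameter, 90 mm tall.
- ribbon_spool: Bystander: copper ribbon spool lying flat, 60 mm diameter, 30 mm tall.
- piece1: Chunky wooden puzzle piece lying flat on the table (may be absent): 22 x 20 mm block (x, y), 9 mm thick, with a round tab reaching 17 mm out on local +x. Origin at the centre of the block's underside. 20 g.
- piece2: Chunky wooden puzzle piece lying flat on the table (may be absent): 22 x 20 mm block (x, y), 9 mm thick, with a round tab reaching 17 mm out on local +x. Origin at the centre of the block's underside. 20 g.
- piece3: Chunky wooden puzzle piece lying flat on the table (may be absent): 22 x 20 mm block (x, y), 9 mm thick, with a round tab reaching 17 mm out on local +x. Origin at the centre of the block's underside. 20 g.
- piece4: Chunky wooden puzzle piece lying flat on the table (may be absent): 22 x 20 mm block (x, y), 9 mm thick, with a round tab reaching 17 mm out on local +x. Origin at the centre of the block's underside. 20 g.
- piece5: Chunky wooden puzzle piece lying flat on the table (may be absent): 22 x 20 mm block (x, y), 9 mm thick, with a round tab reaching 17 mm out on local +x. Origin at the centre of the block's underside. 20 g.

How it is judged:
By the outcome, as a careful person would: the job done as asked, in the order asked, and still so for the second after the job is handed in, with the robot touching nothing.
Of piece1, piece2, piece3, piece4, piece5 only 3 to 5 are there at a start; the rules pass over those that are not, and their reading is None.
At some moment in a run one of piece1, piece2, piece3, piece4, piece5 may be knocked a few centimetres aside while the robot is not near it.
It also fails if it takes over 210 s, if anything falls off the work surface, if the arm or the gripper's body presses on something with over 40 N, if the wrist force passes 120 N, or if a joint passes its speed limit or range.

## Robot

A 6-joint arm with a two-finger parallel gripper is mounted at the origin on the work surface. World frame = base frame: x ahead of the robot, y to its left, z up, the work surface at z = 0. Lengths are in m, angles in degrees, forces in N, time in s.
With the tool pointing down it reaches from about 0.375 to 0.75 m from the base axis. Payload 9 kg.
Tool frame: the origin (TCP) lies where the fingers leave the gripper's body, on its centre line; the fingertips stand 73 mm ahead of it and the grasp point (between the pads) lies 54 mm ahead of it (robot.tip_reach is the distance from the TCP to the fingertips, in m); z points along the fingers, y is the direction in which the jaws open and shut (so a half turn about z gives the same grasp; the last joint's range is limited). The gripper opens to 85 mm and grips with 20 to 120 N. Pads are 22 mm wide; open, the fingers measure 114 mm over their backs; the gripper's body (76 mm by 85 mm) begins 54 mm behind the grasp point. The pads swing forward as they close: fully open they stand 13 mm farther back than shut.
Start: joints at [61.381, 5.964, 5.575, 89.605, 0, 77.527], TCP at [0.167, 0.576, 0.304] pointing down, gripper open.
Joint ranges: [-171.21, 171.21], [-48.23, 106.86], [-62.78, 66.21], [-105.2, 120.99], [-86.42, 89.51], [-180, 180]. Speed limits (degrees/s): [127.2, 127.2, 147.25, 180, 180, 180].

## Interface

Orientations are given as [roll, pitch, yaw] about the fixed x, y, z axes, in that order (R = Rz(yaw) Ry(pitch) Rx(roll)).
In Python, from plant import robot gives the robot as it stands. Calls block until the motion is done:
- robot.move_pose(position, orientation): joint-space move of the TCP to a pose.
- robot.line_to(position, vel=0.15, rotation=None, guard=None): straight line of the TCP; rotation=None keeps the orientation; vel is the mean speed in m/s. With guard (N) it stops when the force on the tool has changed by that much, and returns True; else False.
- robot.goto_joints(angles): joint-space move.
- robot.set_gripper(opening): finger opening in m; the grip force is fixed at half the most; returns when the fingers have stopped.
- robot.pause(seconds).
- robot.ik(position, orientation): joint angles nearest the present ones, or None.
- robot.observe(): the state.
- robot.grab_frame(name): name is "side" or "top"; returns the picture (384x512x3 uint8, blue, green, red); there is no depth.
- robot.get_calibration(name): a dict with "vertical_fov" (degrees; the focal length in pixels is half the picture's height over the tangent of half this angle, whatever the lens; pixels are square), "cx", "cy" (the principal point, pixels), "rvec" (rotation vector, rad) and "tvec" (3), from world to camera coordinates, as OpenCV has them. Camera axes: x right, y down, z forward; pixel columns grow to the right and rows downward; lengths in m; the calibration is good to about 2 mm. A picture is of the moment at which its call begins. get_calibration takes no time and is no camera call.
A pose or a line that the arm cannot do raises robot.IKError and nothing moves.
- robot.job_done(): hands the job in, once; it reports no verdict.
The state is a dict: "time": time; "q": joint angles; "qvel": joint speeds; "joint_torque": joint torques, N m; "tool_pos": TCP position; "tcp_rot": TCP orientation; "ft_force": force on the tool from outside, world axes, zero at the start; "torque": the same for the moment, N m; "gripper_width": finger opening in m.
Only numpy, scipy, OpenCV 4.12 (cv2) and the standard library are available. Lean on these libraries where they do the work, as an engineer would, in place of code of your own. Each camera call takes 0.05 s, during which the arm holds its last target. There are 200 camera calls.

## Working session

There is one attempt and no reset: what is moved stays moved. The work goes in short steps, each a Python script; the robot and the scene stay as the last script left them, time stands still between calls to the robot, and variables do not carry over. Pictures are saved under pics/ and viewed, about 12 in all and at most 16, crops included, and the job is handed in when it is done.

```bash
ls; mkdir -p pics; python3 - <<'E'
from plant import robot
import cv2
for n in("side","top"):
    f=robot.grab_frame(n); cv2.imwrite(f"pics/{n}0.png",f); print(robot.get_calibration(n))
a=cv2.imread("pics/top0.png"); b=cv2.imread("pics/side0.png")
cv2.imwrite("pics/top0b.png",cv2.resize(a,(800,600),interpolation=cv2.INTER_CUBIC))
cv2.imwrite("pics/side0b.png",cv2.resize(b,(800,600),interpolation=cv2.INTER_CUBIC))
o=robot.observe(); print(o)
E
```

```text
pics
{'vertical_fov': 55.861789141046145, 'cx': 253.42033729471248, 'cy': 187.28957143971772, 'rvec': array([ 2.072095  , -0.75220946,  0.39892061]), 'tvec': array([-0.48291008,  0.27044204,  0.78379147])}
{'vertical_fov': 46.3312404418261, 'cx': 255.83080181453207, 'cy': 195.79981116014037, 'rvec': array([ 2.11065684, -2.16947786,  0.17729863]), 'tvec': array([-0.02983859,  0.58748453,  1.44128313])}
{'time': 0.1, 'q': array([ 6.13817929e+01,  5.99543419e+00,  5.53187004e+00,  8.96025478e+01,
       -4.21166934e-04,  7.75258119e+01]), 'qvel': array([-0.06730955,  0.01702684,  0.06818533,  0.03501318,  0.01022861,
        0.02992861]), 'joint_torque': array([ 6.27869245e-03, -5.58211291e+01,  5.04717064e+01,  1.32385246e-02,
       -2.67911082e-04, -5.26183317e-05]), 'tool_pos': array([0.16673574, 0.5761605 , 0.303201  ]), 'tcp_rot': array([-1.79935358e+02, -1.38689368e-02,  1.63855973e+02]), 'ft_force': array([0.26480223, 0.29371438, 0.1133265 ]), 'torque': array([ 0.00736006,  0.05233926, -0.01780818]), 'gripper_width': 0.0853108100085315}
```

View pics/top0b.png

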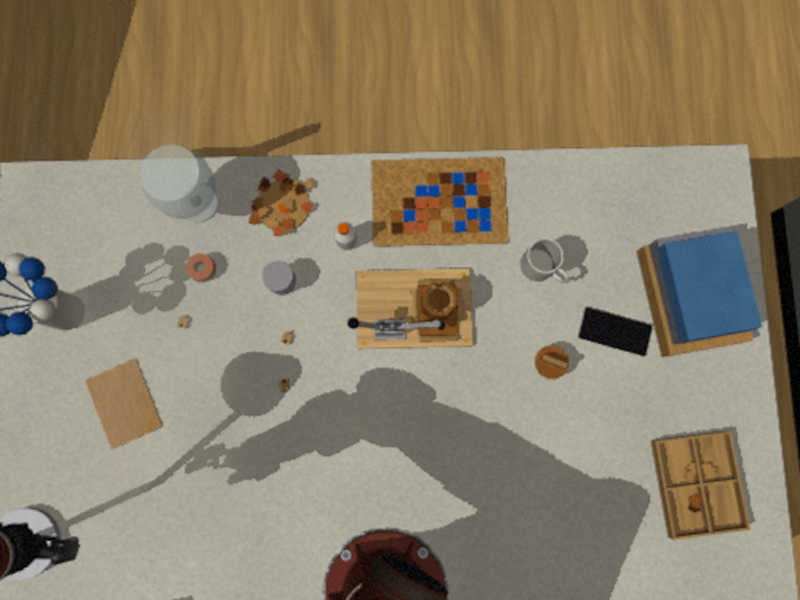

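View pics/side0b.png

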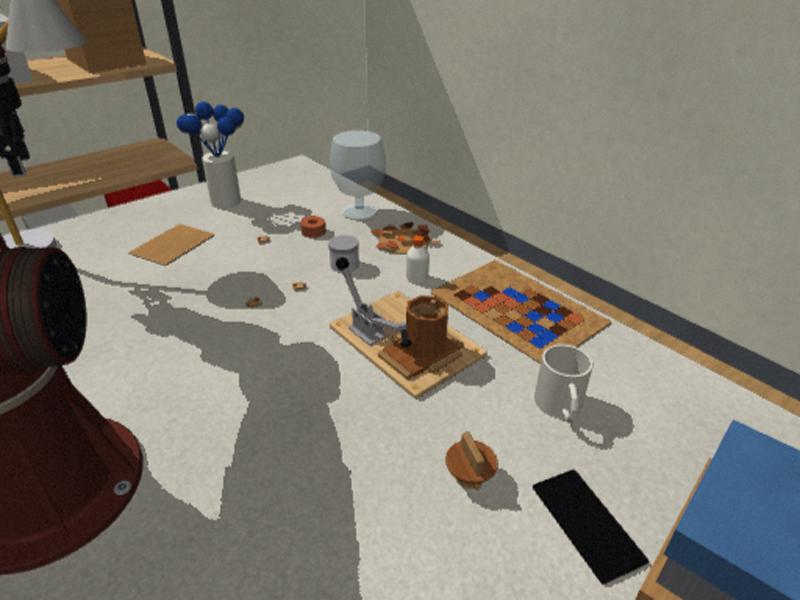

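Overview (800x600 top view): fixture about (415,308), plug (552,361), pieces at (183,321), (288,337) and (284,384). Glue is at (344,236), tin (279,278), spool (201,267), mug (545,260) and phone (615,331). Only three pieces are visible. Next I'll measure.

```bash
cat > h.py <<'E'
import numpy as np, cv2
from plant import robot
def cam(n):
    c=robot.get_calibration(n); f=192/np.tan(np.radians(c["vertical_fov"]/2))
    R=cv2.Rodrigues(c["rvec"])[0]; K=np.array([[f,0,c["cx"]],[0,f,c["cy"]],[0,0,1]])
    return K,R,np.array(c["tvec"]).ravel()
def ray(n,p):
    K,R,t=cam(n); return -R.T@t, R.T@np.linalg.solve(K,[p[0],p[1],1])
def onz(n,p,z):
    o,d=ray(n,p); return (o+d*(z-o[2])/d[2])
def tri(pt,ps):
    (a,u),(b,v)=ray("top",pt),ray("side",ps)
    s=np.linalg.lstsq(np.c_[u,-v],b-a,rcond=None)[0]
    A,B=a+s[0]*u,b+s[1]*v
    return (A+B)/2,np.linalg.norm(A-B)
def proj(n,P):
    K,R,t=cam(n); q=K@(R@np.asarray(P)+t); return q[:2]/q[2]
def crop(img,x0,y0,w,h,k): return cv2.resize(img[y0:y0+h,x0:x0+w],None,fx=k,fy=k,interpolation=cv2.INTER_CUBIC)
E
python3 - <<'E'
from h import *
t=cv2.imread("pics/top0.png"); s=cv2.imread("pics/side0.png")
print("side cam",ray("side",(0,0))[0],"top",ray("top",(0,0))[0])
a=crop(t,222,165,85,62,9); 
cv2.imwrite("pics/fix_top.png",a)
g=crop(s,205,150,112,105,5)
cv2.imwrite("pics/fix_side.png",g)
# pieces + plug in top: 3 panels ; side panels
P=[crop(t,int(u*.64)-12,int(v*.64)-12,24,24,8) for u,v in((183,321),(288,337),(284,384))]+[crop(t,340,218,28,28,192/28)]
Q=[crop(s,int(u*.64)-12,int(v*.64)-12,24,24,8) for u,v in((263,239),(300,286),(254,301))]+[crop(s,280,272,44,44,192/44)]
cv2.imwrite("pics/pieces.png",np.vstack([np.hstack(P),np.hstack(Q)]))
E
```

```text
side cam [ 0.05262404 -0.68464728  0.6701932 ] top [ 0.34911661 -0.03512914  1.516644  ]
```

View pics/fix_top.png

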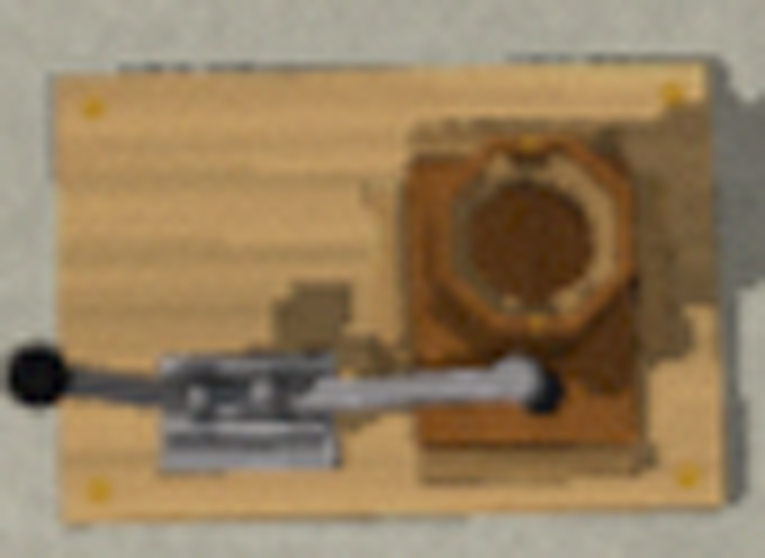

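View pics/pieces.png

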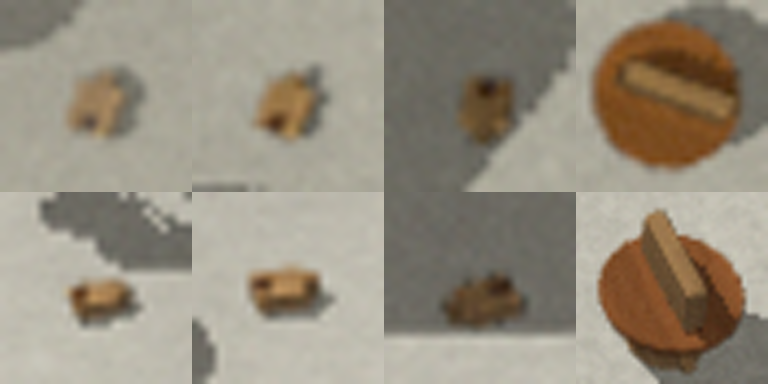

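View pics/fix_side.png

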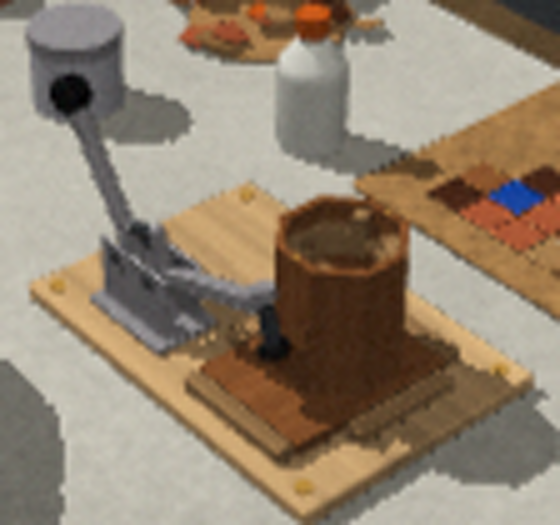

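The crops show the board corners cleanly and the clamp open. The canister's brass dots are at crop (530,143) and (537,322). The plug is upright with its bar from (620,70) to (735,110), and each of the three pieces has its long axis visible. Now I'll turn these into positions.

```bash
cat >> h.py <<'E'
def fix_meas(show=False):
    T=np.array([(52,73),(712,60),(65,520),(725,505)]); T=(T+.5)/9-.5+[222,165]
    S=np.array([(248,183),(532,380),(30,290),(305,520)]); S=(S+.5)/5-.5+[205,150]
    L=np.array([(82,175),(82,-75),(-90,175),(-90,-75)])/1000
    res={}
    for n,U in(("top",T),("side",S)):
        W=np.array([onz(n,p,.012)[:2] for p in U])
        A=L-L.mean(0);B=W-W.mean(0); H=A.T@B
        th=np.arctan2(H[0,1]-H[1,0],H[0,0]+H[1,1]); R=np.array([[np.cos(th),-np.sin(th)],[np.sin(th),np.cos(th)]])
        o=W.mean(0)-R@L.mean(0); res[n]=(o,np.degrees(th),np.linalg.norm(W-(L@R.T+o),axis=1)*1000)
    return res
def blobs(img,n,z,box,smin=70,amin=10,vmin=30):
    """woody blobs inside box(x0,y0,x1,y1): centroid, world xy on plane z, long-axis world angle, extents mm"""
    hsv=cv2.cvtColor(img,cv2.COLOR_BGR2HSV); m=cv2.inRange(hsv,(4,smin,vmin),(24,255,255))
    k=np.zeros_like(m);x0,y0,x1,y1=box;k[y0:y1,x0:x1]=m[y0:y1,x0:x1]
    c,l,st,ce=cv2.connectedComponentsWithStats(k); out=[]
    for i in range(1,c):
        if st[i,4]<amin: continue
        ys,xs=np.nonzero(l==i); W=np.array([onz(n,(x,y),z)[:2] for x,y in zip(xs,ys)])
        d=W-W.mean(0); w,v=np.linalg.eigh(d.T@d/len(d)); a=np.degrees(np.arctan2(v[1,1],v[0,1]))%180
        out.append((ce[i].round(1),W.mean(0).round(4),round(a,1),(np.sqrt(12*w)*1000).round(1),st[i,4]))
    return out
E
python3 - <<'E'
from h import *
np.set_printoptions(suppress=True,precision=4)
t=cv2.imread("pics/top0.png"); s=cv2.imread("pics/side0.png")
r=fix_meas(); print(r)
p=lambda u,v:((np.array((u,v))+.5)/9-.5+[222,165])
d1,d2=onz("top",p(530,143),.104),onz("top",p(537,322),.104); print("rim",(d1+d2)/2,d1-d2)
ball=tri(p(37,375),(np.array((70,94))+.5)/5-.5+[205,150]); print("ball",ball)
print("TOP");[print(b) for b in blobs(t,"top",.006,(90,190,205,265))]
print("SIDE");[print(b) for b in blobs(s,"side",.0045,(140,140,215,205))]
print("PLUG");[print(b) for b in blobs(t,"top",.039,(335,210,375,250),smin=90)]
# plug bar: lighter less saturated
hs=cv2.cvtColor(t,cv2.COLOR_BGR2HSV); print(hs[231,353],hs[240,345],hs[205,117],hs[245,181])
E
```

```text
{'top': (array([ 0.5927, -0.1264]), np.float64(-0.26418638110122933), array([1.0059, 1.1533, 1.909 , 1.5232])), 'side': (array([ 0.5893, -0.1296]), np.float64(-0.11606692176753383), array([0.0766, 3.1442, 3.6105, 1.8864]))}
rim [ 0.5927 -0.1259  0.104 ] [0.0645 0.0001 0.    ]
ball (array([0.5428, 0.0499, 0.1277]), np.float64(0.0005753290742463227))
TOP
(array([116.8, 205.7]), array([0.572 , 0.4265]), np.float64(168.0), array([19.4, 22.2]), np.int32(38))
(array([183.3, 215.9]), array([0.5309, 0.2009]), np.float64(156.2), array([20.3, 24.5]), np.int32(44))
(array([ 93.2, 255.1]), array([0.4076, 0.5017]), np.float64(14.2), array([24.8, 78.7]), np.int32(154))
(array([181.1, 246.1]), array([0.4294, 0.2084]), np.float64(166.5), array([20.6, 24.6]), np.int32(47))
SIDE
(array([200. , 145.3]), array([0.6976, 0.4023]), np.float64(62.7), array([57.5, 96. ]), np.int32(178))
(array([167.9, 152.8]), array([0.5726, 0.4285]), np.float64(63.6), array([25.4, 33.7]), np.int32(31))
(array([191. , 182.7]), array([0.5318, 0.2018]), np.float64(74.1), array([26.4, 29.2]), np.int32(41))
(array([162.1, 193.3]), array([0.43  , 0.2086]), np.float64(55.9), array([25.4, 29.8]), np.int32(46))
PLUG
(array([352.9, 231.3]), array([ 0.4606, -0.3627]), np.float64(145.7), array([60.9, 61.7]), np.int32(362))
[ 17 136 146] [ 21  29 167] [ 16 104 155] [ 18 145  86]
```

Ball and rim agree with the fixture fit to about 1 mm, and the two views agree on the piece positions. Next: lock the clamp.

```bash
cat > clamp.py <<'E'
from h import *
robot.set_gripper(0.0)
print("tip",robot.tip_reach)
tr=robot.tip_reach; X,Y0=0.5427,-0.0063
def P(th,off=.023,dz=-.004):
    t=np.radians(th); return [X,Y0+.095*np.sin(t)+off,.05+.095*np.cos(t)+dz+tr]
robot.move_pose([X,.11,.28],[180,0,90])
robot.line_to(P(36,.04),vel=.15)
for th in range(33,-27,-6):
    g=robot.line_to(P(th),vel=.12); 
    print(th,robot.observe()["ft_force"].round(1))
robot.line_to(P(-25),vel=.08); print(robot.observe()["ft_force"].round(1))
p=P(-25,.05); robot.line_to(p,vel=.15); p[2]=.30; robot.line_to(p,vel=.25)
cv2.imwrite("pics/s1raw.png",robot.grab_frame("side")); cv2.imwrite("pics/t1raw.png",robot.grab_frame("top"))
print(robot.observe()["time"])
s=cv2.imread("pics/s1raw.png"); t=cv2.imread("pics/t1raw.png")
k=np.zeros((400,800,3),np.uint8); a=crop(s,205,140,80,80,5); b=crop(t,220,165,80,80,5); k[:,:400]=a;k[:,400:]=b
cv2.imwrite("pics/clamp1.png",k)
# plug bar
hs=cv2.cvtColor(t,cv2.COLOR_BGR2HSV)[218:246,340:368]
m=cv2.inRange(hs,(12,60,100),(24,170,255)); 
ys,xs=np.nonzero(m); print(len(xs),cv2.minAreaRect(np.c_[xs,ys].astype(np.float32)))
for r in range(6,22): print(' '.join(f"{h}/{q}/{v}" for h,q,v in hs[r,4:26:2]))
E
python3 clamp.py
```

```text
tip 0.0726
33 [0.2 5.4 4.7]
27 [ 0.8  8.3 10. ]
21 [-2.6 10.1 15. ]
15 [-0.8  8.8 13.3]
9 [-0.7  4.5  3.8]
3 [1.5 3.  2.4]
-3 [0.1 2.7 1.4]
-9 [0.9 0.9 1.1]
-15 [-0.5  0.3 -0.1]
-21 [ 0.3 -0.  -0.2]
[0.6 3.4 0.9]
7.5417
119 ((12.5, 13.5), (21.0, 21.0), 90.0)
22/44/184 13/168/158 14/187/154 15/191/151 15/199/127 15/185/99 14/179/104 15/179/104 13/121/103 24/28/129 30/23/133
14/89/169 14/184/162 14/185/156 15/189/131 14/177/108 14/174/98 15/169/98 14/181/97 15/181/104 20/35/131 30/25/131
14/150/161 14/187/162 14/171/124 15/183/106 15/188/99 14/187/101 15/182/94 14/175/96 14/181/100 15/81/117 21/25/132
14/178/162 15/167/131 17/145/102 16/146/103 14/175/102 14/176/100 13/186/103 15/198/94 15/189/96 15/135/106 25/27/125
15/186/162 14/153/113 17/137/106 17/131/111 16/154/103 17/180/85 15/190/98 14/190/98 13/182/98 15/178/99 21/33/122
15/182/160 16/144/110 16/134/105 18/134/110 17/142/111 17/147/104 15/171/97 13/179/101 14/192/101 15/178/99 17/37/124
14/180/159 15/150/126 15/129/85 16/135/104 17/134/110 17/138/109 17/138/105 16/161/98 14/187/98 15/185/99 21/38/127
14/179/154 14/176/149 15/1
[... 309 characters left out ...]
32/114 18/41/123
15/187/143 14/178/143 15/191/140 14/188/149 13/177/101 15/183/95 14/154/76 17/128/80 18/140/95 16/165/105 17/38/126
14/187/142 15/186/141 14/184/143 14/189/123 15/194/96 16/201/95 16/184/94 15/178/89 15/162/85 14/173/99 24/38/129
14/149/149 14/182/144 15/190/142 15/191/112 16/202/91 15/195/93 15/189/97 15/178/103 15/176/97 15/161/103 28/28/128
15/97/165 15/190/142 15/185/143 15/194/113 14/187/90 15/188/92 14/202/91 15/195/94 14/181/100 14/90/113 23/24/125
15/54/164 14/186/145 15/191/143 16/201/95 14/170/93 13/179/94 14/188/92 14/178/90 12/173/93 16/50/122 30/24/126
23/30/193 14/150/148 15/191/143 14/169/95 15/195/89 15/191/88 14/195/93 13/181/97 15/129/97 21/26/127 26/29/130
```

View pics/clamp1.png

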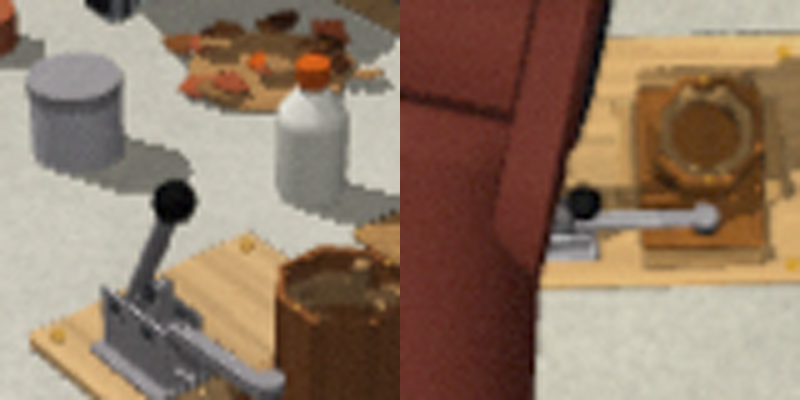

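The handle is locked, with the ball now leaning toward −y over the bar. Next, the pieces.

```bash
cat > pick.py <<'E'
from h import *
C=np.array([.5927,-.1261]); tr=robot.tip_reach
def find(near,tol=.07):
    t=robot.grab_frame("top"); b=[q for q in blobs(t,"top",.006,(90,190,225,265)) if 25<q[4]<70]
    d=[np.linalg.norm(q[1]-near) for q in b]
    print("cands",[(q[1],q[2],q[4]) for q in b])
    return b[int(np.argmin(d))] if b and min(d)<tol else None
def pick(near,check=True):
    robot.set_gripper(.042)
    q=find(np.array(near)); xy=q[1]; a=q[2]
    if a>90: a-=180
    robot.move_pose([*xy,.18],[180,0,a])
    robot.line_to([*xy,.095],vel=.2)
    g=robot.line_to([*xy,.060],vel=.04,guard=5); z=robot.observe()["tool_pos"][2]
    robot.line_to([*xy,z+.004],vel=.05)
    robot.set_gripper(0); o=robot.observe(); print("touch",g,z.round(4),"w",o["gripper_width"].round(4),o["time"])
    robot.line_to([*xy,.23],vel=.25); print("lift w",robot.observe()["gripper_width"].round(4))
def drop():
    robot.move_pose([*C,.25],[180,0,90])
    robot.line_to([*C,.104+.003+tr],vel=.15)
    robot.set_gripper(.035); robot.pause(.2)
    robot.line_to([*C,.25],vel=.25); o=robot.observe(); print("dropped",o["time"])
E
python3 - <<'E'
from pick import *
t=cv2.imread("pics/top0.png"); hs=cv2.cvtColor(t,cv2.COLOR_BGR2HSV)
m=cv2.inRange(hs,(15,60,60),(24,164,255)); M=np.zeros_like(m); M[222:240,344:364]=m[222:240,344:364]
c,l,st,ce=cv2.connectedComponentsWithStats(M); i=1+np.argmax(st[1:,4]); ys,xs=np.nonzero(l==i)
v=hs[...,2][ys,xs]; print(len(xs),np.percentile(v,[10,50,90]))
for k in (0,np.percentile(v,50)*.85):
    X=np.c_[xs,ys][v>k].astype(np.float32); r=cv2.minAreaRect(X); W=np.array([onz("top",p,.067)[:2] for p in X]); d=W-W.mean(0);w,e=np.linalg.eigh(d.T@d/len(d))
    print(k,r,W.mean(0),onz("top",r[0],.067),np.degrees(np.arctan2(e[1,1],e[0,1])),np.sqrt(12*w))
pick([.5309,.2009])
cv2.imwrite("pics/g1.png",crop(robot.grab_frame("side"),130,70,128,96,5))
E
```

```text
86 [100.  126.  145.5]
0 ((354.5882568359375, 231.35293579101562), (17.486801147460938, 7.976436614990234), 4.39870548248291) [ 0.45909115 -0.36370717] [ 0.45814714 -0.36179401  0.067     ] 71.62592470886398 [0.01766662 0.05938904]
107.1 ((355.0616455078125, 231.3356170654297), (18.14137840270996, 4.096440315246582), 20.556047439575195) [ 0.4589719  -0.36282689] [ 0.45816099 -0.36332856  0.067     ] 65.44296668714962 [0.01262651 0.05566718]
cands [(array([0.5717, 0.4265]), np.float64(167.9), np.int32(39)), (array([0.5311, 0.2012]), np.float64(154.9), np.int32(42))]Traceback (most recent call last):
  File "<stdin>", line 9, in <module>
  File "pick.py", line 16, in pick
    robot.set_gripper(0); o=robot.observe(); print("touch",g,z.round(4),"w",o["gripper_width"].round(4),o["time"])
                                                                            ^^^^^^^^^^^^^^^^^^^^^^^^
AttributeError: 'float' object has no attribute 'round'
```

```bash
sed -i 's/\.round(4)//g' pick.py; python3 - <<'E'
from pick import *
o=robot.observe(); print(o["tool_pos"],o["gripper_width"],o["time"])
p=o["tool_pos"]; robot.line_to([p[0],p[1],.23],vel=.25)
print(robot.observe()["gripper_width"])
drop()
cv2.imwrite("pics/d1.png",crop(robot.grab_frame("top"),255,165,60,45,10))
pick([.572,.4265])
print(robot.observe()["time"])
E
```

```text
[0.5310654  0.20117736 0.07475754] 0.01781037168296813 13.1083
0.01781454881676878
dropped 18.5417
cands [(array([0.5717, 0.4267]), np.float64(178.4), np.int32(37)), (array([0.4291, 0.2081]), np.float64(171.7), np.int32(47))]
touch True 0.07097285202698286 w 0.019592968914999783 23.8583
lift w 0.019553077818982908
24.625
```

View pics/d1.png

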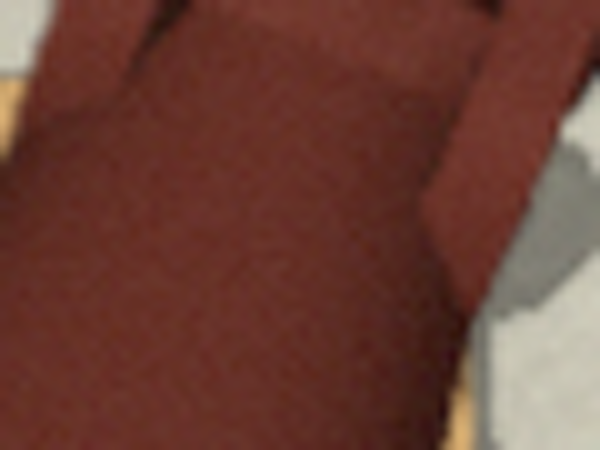

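That view is blocked by the arm. I'll carry on and check the canister once the arm is clear.

```bash
python3 - <<'E'
from pick import *
drop()
pick([.4291,.2081])
t=robot.grab_frame("top"); cv2.imwrite("pics/t3raw.png",t)
k=np.hstack([crop(t,255,165,60,60,6),crop(t,100,190,110,60,4)[:240]] if 0 else [crop(t,255,165,50,50,8),crop(robot.grab_frame("side"),235,170,50,50,8)])
cv2.imwrite("pics/d2.png",k)
drop()
find(np.array([.4,.2]))
E
```

```text
dropped 29.35
cands [(array([0.4292, 0.2083]), np.float64(171.2), np.int32(48))]
touch True 0.07086952159079996 w 0.017651639336330346 34.725
lift w 0.017581357641435688
dropped 40.45
cands []
```

View pics/d2.png

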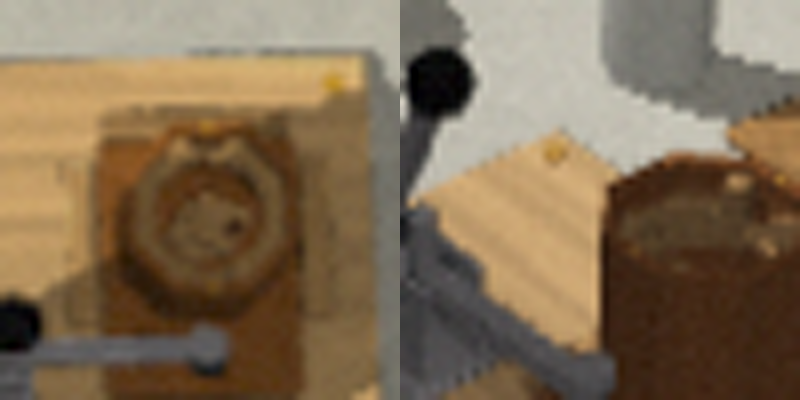

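The canister holds the pieces and none are left in the search area. I'll scan the whole table once for any others, including the tray item, then fetch the plug.

```bash
python3 - <<'E'
from pick import *
cv2.imwrite("pics/t4raw.png",robot.grab_frame("top"))
for f in("top0","t4raw"):
    t=cv2.imread(f"pics/{f}.png"); print(f)
    for b in blobs(t,"top",.006,(0,95,512,384),smin=55,amin=15):
        if b[4]<110: print(b[0],b[1],b[3],b[4])
t=cv2.imread("pics/top0.png"); u=cv2.imread("pics/t4raw.png")
cv2.imwrite("pics/tray.png",np.hstack([crop(t,412,270,80,80,5),crop(u,155,95,80,80,5)]))
E
```

```text
top0Traceback (most recent call last):
  File "<stdin>", line 5, in <module>
  File "h.py", line 37, in blobs
    ys,xs=np.nonzero(l==i); W=np.array([onz(n,(x,y),z)[:2] for x,y in zip(xs,ys)])
                                        ~~~^^^^^^^^^^^
  File "h.py", line 10, in onz
    o,d=ray(n,p); return (o+d*(z-o[2])/d[2])
        ~~~^^^^^
  File "h.py", line 8, in ray
    K,R,t=cam(n); return -R.T@t, R.T@np.linalg.solve(K,[p[0],p[1],1])
          ~~~^^^
  File "h.py", line 4, in cam
    c=robot.get_calibration(n); f=192/np.tan(np.radians(c["vertical_fov"]/2))
ValueError: time passes only in moves, steps and waits
```

```bash
sed -i 's/^def cam(n):/import functools\n@functools.lru_cache\ndef cam(n):/' h.py; python3 - <<'E'
from pick import *
for f in("top0","t4raw"):
    t=cv2.imread(f"pics/{f}.png"); print(f)
    for b in blobs(t,"top",.006,(0,95,512,384),smin=55,amin=15):
        if b[4]<110: print(b[0],b[1],b[3],b[4])
t=cv2.imread("pics/top0.png"); u=cv2.imread("pics/t4raw.png")
cv2.imwrite("pics/tray.png",np.hstack([crop(t,412,270,80,80,5),crop(t,155,95,80,80,5)]))
E
```

```text
top0
[219.3 145.9] [0.7719 0.0755] [24.1 27. ] 55
[116.8 205.6] [0.5722 0.4267] [20.9 24.9] 46
[183.4 215.7] [0.5315 0.2008] [21.5 25.1] 48
[181.1 246. ] [0.4298 0.2087] [21.  26.1] 51
[  2.4 356.3] [0.0924 0.7837] [20.4 75.3] 77
t4raw
[219.4 146. ] [0.7718 0.0754] [24.5 27.5] 57
[  7.6 349.6] [0.1125 0.7684] [14.2 53.7] 77
```

View pics/tray.png

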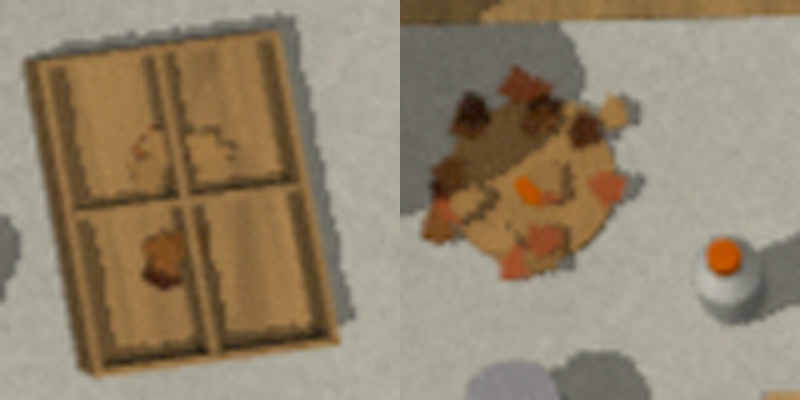

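Only three pieces exist: the blob at (219,146) is the glue cap, and the pile and tray are décor. For the plug, I'll centre it by a lengthwise squeeze first, then regrip across the bar and carry it to the mouth.

```bash
python3 - <<'E'
from pick import *
P=np.array([.4598,-.363]); th=69.5; z=.1165
robot.set_gripper(.078)
robot.move_pose([*P,.20],[180,0,th+90])
print("g",robot.line_to([*P,z],vel=.12,guard=6))
robot.set_gripper(0); o=robot.observe(); print("len",o["gripper_width"],o["tool_pos"],o["ft_force"].round(1))
robot.set_gripper(.078); robot.line_to([*P,.19],vel=.2)
robot.set_gripper(.04)
robot.move_pose([*P,.19],[180,0,th])
print("g",robot.line_to([*P,z],vel=.12,guard=6))
robot.set_gripper(0); o=robot.observe(); print("wid",o["gripper_width"],o["tool_pos"],o["ft_force"].round(1))
robot.line_to([*P,.30],vel=.25); print(robot.observe()["ft_force"].round(1))
C=np.array([.5927,-.1261])
robot.move_pose([*C,.30],[180,0,130]); robot.line_to([*C,.235],vel=.15)
o=robot.observe(); print(o["tool_pos"],o["tcp_rot"],o["q"].round(1),o["gripper_width"],o["time"])
cv2.imwrite("pics/p1.png",crop(robot.grab_frame("side"),220,120,80,80,7))
E
```

```text
g False
len 0.05246638259988596 [ 0.46037298 -0.36356552  0.11799728] [0.2 1.6 7. ]
g False
wid 0.011032472473298681 [ 0.46018729 -0.36348948  0.11754013] [-0.3  0.9  6.2]
[-0.3  0.  -1.2]
[ 0.59264542 -0.12675986  0.2357127 ] [1.79989433e+02 2.46156861e-02 1.29930998e+02] [-24.4   6.8  -0.6  82.6  -0.   25.6] 0.01057135661177962 50.1167
```

View pics/p1.png

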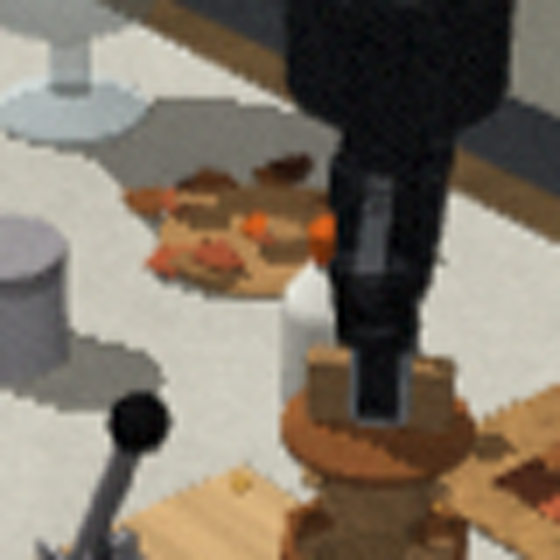

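The plug hangs upright above the mouth. Lowering it onto the ridge top at 50° clockwise of the start.

```bash
python3 - <<'E'
from pick import *
C=np.array([.5927,-.1259])
g=robot.line_to([*C,.196],vel=.03,guard=5); o=robot.observe(); print(g,"h",o["tool_pos"]-[0,0,.1175+.012],o["ft_force"].round(1),o["torque"].round(2))
for dx,dy in((.0012,0),(-.0012,0),(0,.0012),(0,-.0012)):
    pass
cv2.imwrite("pics/p2.png",np.hstack([crop(robot.grab_frame("side"),225,145,60,60,8)]))
print(robot.observe()["time"])
E
```

```text
True h [ 0.59266605 -0.12592509  0.07302402] [0.2 0.4 4.9] [0.04 0.05 0.04]
51.2083
```

View pics/p2.png

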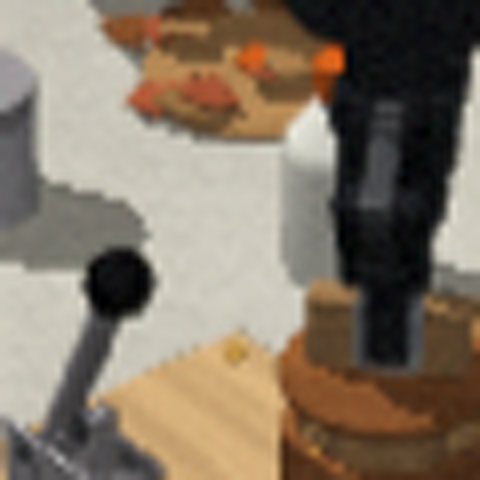

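It rests at h≈73 mm, as expected on the ridge top. Now I'll loosen the grip so the plug can ride and drop by gravity, and turn it anticlockwise.

```bash
cat > turn.py <<'E'
from pick import *
C=np.array([.5927,-.1259])
def turn(y0,y1,step,z,lim,vel=.06):
    """step the yaw at fixed z, stop if the moment about z exceeds lim"""
    log=[]
    for y in np.arange(y0,y1+np.sign(step)*.1,step):
        robot.line_to([*C,z],vel=vel,rotation=[180,0,float(y)])
        o=robot.observe(); log.append((round(float(y)),round(o["torque"][2],2),o["ft_force"].round(1).tolist()))
        if abs(o["torque"][2])>lim: break
    for l in log: print(l)
    print("t",o["time"],"yaw",o["tcp_rot"][2],"z",o["tool_pos"][2],"w",o["gripper_width"]); return y
E
python3 - <<'E'
from turn import *
robot.set_gripper(.015)
o=robot.observe(); print(o["ft_force"].round(1),o["gripper_width"],o["time"])
z=o["tool_pos"][2]+.004
robot.line_to([*C,z],vel=.05)
turn(134,202,4,z,.35)
cv2.imwrite("pics/p3.png",crop(robot.grab_frame("side"),225,145,60,60,8))
E
```

```text
[ 0.8 -0.   0.4] 0.014874724497756765 51.4333
(134, np.float64(0.01), [-0.1, 0.3, -0.3])
(138, np.float64(0.03), [-0.2, -0.6, -0.1])
(142, np.float64(0.01), [0.7, -0.4, 1.1])
(146, np.float64(-0.03), [0.4, -0.9, 0.1])
(150, np.float64(0.01), [-0.3, -0.5, 0.3])
(154, np.float64(-0.04), [0.7, -0.4, 1.3])
(158, np.float64(-0.01), [0.3, 0.3, 0.0])
(162, np.float64(-0.01), [0.7, -0.7, 0.1])
(166, np.float64(-0.02), [-0.7, 0.1, 1.5])
(170, np.float64(-0.01), [0.6, 0.5, 0.7])
(174, np.float64(0.04), [0.0, 0.1, 0.2])
(178, np.float64(-0.02), [0.3, -0.1, 0.3])
(182, np.float64(0.0), [0.5, -0.1, 0.2])
(186, np.float64(0.02), [-1.1, 0.1, 0.2])
(190, np.float64(-0.04), [0.1, -0.1, 1.0])
(194, np.float64(0.0), [-0.3, 0.2, 2.0])
(198, np.float64(-0.19), [-0.0, -0.9, 3.8])
(202, np.float64(-0.59), [0.2, 0.5, 4.4])
t 56.1833 yaw -158.23760545586234 z 0.20563110277169044 w 0.014935120633699379
```

View pics/p3.png

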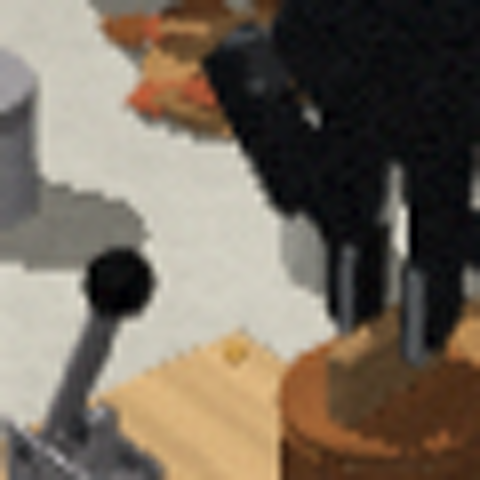

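The plug dropped (flange just above the rim) and met the wall with −0.59 N·m. Driving it forward now.

```bash
python3 - <<'E'
from turn import *
z=.199
robot.line_to([*C,.2056],vel=.06,rotation=[180,0,190])
print("low",robot.line_to([*C,z],vel=.05,guard=6))
turn(185,75,-5,z,.8)
cv2.imwrite("pics/p4.png",crop(robot.grab_frame("side"),225,145,60,60,8))
E
```

```text
low False
(185, np.float64(-0.01), [0.5, -0.2, 0.0])
(180, np.float64(0.0), [0.1, -0.1, 1.2])
(175, np.float64(0.06), [-0.6, 0.0, 1.0])
(170, np.float64(0.02), [0.8, 0.1, -0.1])
(165, np.float64(0.06), [0.5, 0.7, -0.3])
(160, np.float64(0.04), [0.3, -0.3, 0.3])
(155, np.float64(-0.06), [0.4, 0.4, 0.2])
(150, np.float64(-0.02), [0.5, 0.1, -0.4])
(145, np.float64(0.01), [-0.7, -0.0, 0.1])
(140, np.float64(-0.03), [-0.0, 0.1, -0.1])
(135, np.float64(0.05), [0.1, -0.6, 0.4])
(130, np.float64(0.04), [-0.4, -0.5, 0.5])
(125, np.float64(0.03), [0.7, 0.0, -0.5])
(120, np.float64(0.02), [-1.0, 0.6, -1.1])
(115, np.float64(-0.02), [-0.2, -0.2, 0.3])
(110, np.float64(0.05), [1.3, -0.2, -0.4])
(105, np.float64(-0.04), [-0.6, 0.6, -1.2])
(100, np.float64(-0.0), [-0.4, 0.6, 0.0])
(95, np.float64(-0.03), [-0.1, -0.1, 0.6])
(90, np.float64(0.03), [0.5, 0.6, -0.1])
(85, np.float64(0.2), [-1.6, 0.6, 0.4])
(80, np.float64(0.9), [-1.4, 0.5, 1.8])
t 62.375 yaw 80.34425405274224 z 0.19905801311067337 w 0.015255732467685457
```

View pics/p4.png

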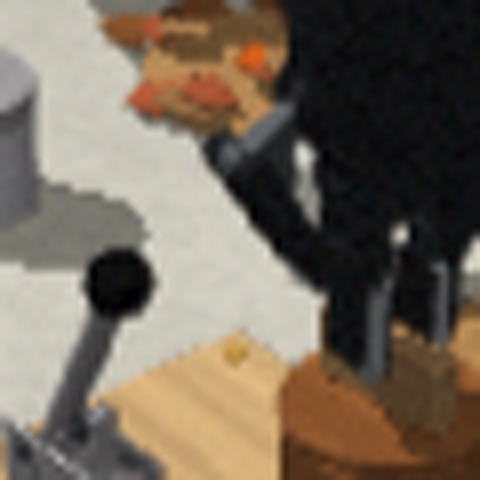

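It stopped on the channel's end stop (0.9 N·m) after about 90° clockwise, with the flange on the rim. Next: lift off, check the height by touching the bar top, then throw the clamp open.

```bash
python3 - <<'E'
from turn import *
robot.line_to([*C,.199],vel=.06,rotation=[180,0,89]); robot.set_gripper(.02)
robot.line_to([*C,.26],vel=.2); robot.set_gripper(0)
g=robot.line_to([*C,.212],vel=.03,guard=4); print("bar top touch",g,robot.observe()["tool_pos"][2])
robot.line_to([*C,.26],vel=.2)
X,Y0=.5427,-.0063
def P(th,off=-.023,dz=-.006):
    t=np.radians(th); return [X,Y0+.095*np.sin(t)+off,.05+.095*np.cos(t)+dz+tr]
p=P(-25,-.035); p[2]=.26
robot.move_pose(p,[180,0,90]); robot.line_to(P(-25,-.035),vel=.15)
for th in(-24,-20,-16,-12,-8):
    robot.line_to(P(th),vel=.08); print(th,robot.observe()["ft_force"].round(1))
robot.pause(.3)
p=P(-14); p[2]=.30; robot.line_to(P(-14),vel=.1); robot.line_to(p,vel=.2)
robot.move_pose([.35,.35,.32],[180,0,90]); robot.pause(.5)
t,s=robot.grab_frame("top"),robot.grab_frame("side"); cv2.imwrite("pics/tF.png",t);cv2.imwrite("pics/sF.png",s)
cv2.imwrite("pics/fin.png",np.hstack([crop(t,220,160,80,80,5),crop(s,205,140,80,80,5)]))
print(robot.observe()["time"])
E
```

```text
bar top touch False 0.2122084888114933
-24 [ 0.7 -1.7  1.8]
-20 [ 1.1 -1.8  0.5]
-16 [ 0.3  0.2 -0.1]
-12 [ 0.3 -0.1 -0.4]
-8 [-0.4  0.1  0.1]
71.5167
```

View pics/fin.png

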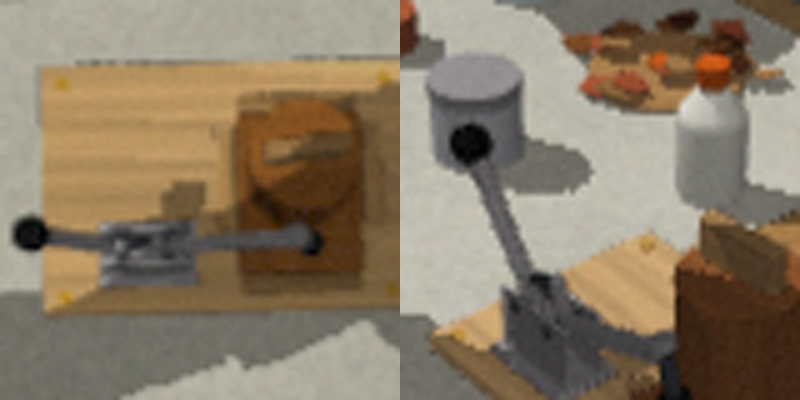

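The clamp is open and the canister is in its nest. The touch check found nothing down to z=139.6 mm, so h ≤ 60.6, which rules out 64 (still in the start). The bar looks about 80° turned, so I'll measure it, and check the bystanders too.

```bash
python3 - <<'E'
from h import *
t=cv2.imread("pics/tF.png"); a=cv2.imread("pics/top0.png")
d=np.abs(t.astype(int)-a).sum(2)
for n,b in dict(glue=(210,140,230,160),tin=(166,165,190,190),mug=(335,152,372,182),phone=(369,195,420,228),spool=(118,160,140,182)).items():
    x0,y0,x1,y1=b; print(n,np.mean(d[y0:y1,x0:x1]>60).round(3))
hs=cv2.cvtColor(t,cv2.COLOR_BGR2HSV); m=cv2.inRange(hs,(14,60,60),(24,168,255)); M=np.zeros_like(m);M[184:196,270:292]=m[184:196,270:292]
c,l,st,ce=cv2.connectedComponentsWithStats(M); i=1+np.argmax(st[1:,4]); ys,xs=np.nonzero(l==i)
W=np.array([onz("top",p,.139)[:2] for p in zip(xs,ys)]); e=W-W.mean(0); w,v=np.linalg.eigh(e.T@e/len(e))
print(len(xs),W.mean(0),np.degrees(np.arctan2(v[1,1],v[0,1]))%180,np.sqrt(12*w))
cv2.imwrite("pics/finz.png",np.hstack([crop(t,262,175,40,40,10),crop(cv2.imread("pics/sF.png"),255,170,40,40,10)]))
E
```

```text
glue 0.0
tin 0.0
mug 0.0
phone 0.008
spool 0.0
87 [ 0.59015801 -0.1241759 ] 96.04756464158409 [0.01511351 0.05625852]
```

View pics/finz.png

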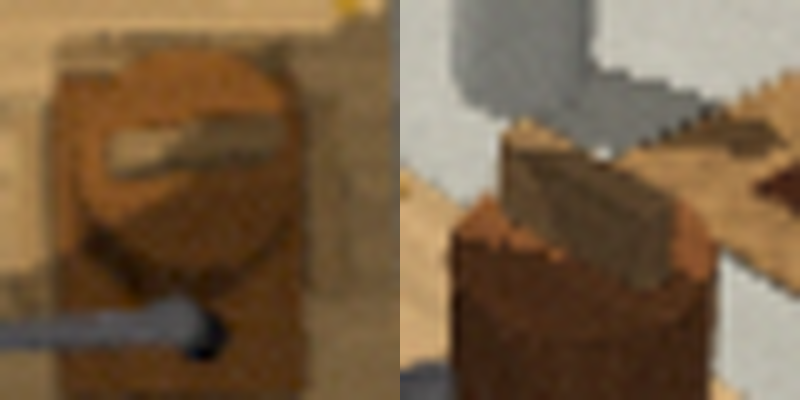

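```bash
python3 -c "
from plant import robot
robot.job_done()"
```

```text
the job is handed in; nothing more can be done
```

The job is done and handed in at about 72 s of the 210 s allowed; no verdict came back.

**What I did:**
- Locked the clamp.
- Put all three puzzle pieces present into the canister. A scan of the whole table found no more.
- Set the plug on the ridge tops at h ≈ 73 mm, 50° clockwise of the thread start.
- Turned it anticlockwise until it dropped in and met the stop wall.
- Drove it clockwise to the end stop, where the moment reached 0.9 N·m.
- Threw the clamp open.

**Last checks:**
- **Plug:** the flange sits on the rim and the bar is turned about 80–84° clockwise, within the 75–90° range for home.
- **Clamp and canister:** the handle is open and the canister is in its nest.
- **Bystanders:** glue, tin, mug, phone and spool match the first picture.

**Checks that fell short:**
- **Plug height:** I stopped the touch on the bar top before it made contact. It only shows h is at or below about 60.6 mm, not an exact 59–60.
- **Pieces inside:** the picture of two pieces in the canister was taken before the third drop. I have no picture of the third inside, only that the search area was empty afterwards.

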